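# Roll the toppled starch can away from the iron onto the drip mat

### The job

The can of spray starch has toppled over and lies beside the hot iron. Without picking it up, roll it sideways over the worktop by pushing on its top with the fingertips, and stop it so that it is left lying still with the whole can on the drip mat. Leave the jar and the bottle standing where they are.

Things in the scene. Friction and masses are not known exactly. Their poses are not given: they have to be found in the camera images.
- can: Metal spray can lying on its side. It rolls on its straight wall, 66 mm in diameter, 140 mm long; a white cap (54 mm in diameter) makes it 184 mm long. Origin: on the axis, half way along the wall, within 3 mm of the centre of mass. x axis: along the can to the cap, away from the robot within 0.12 rad at the start; y and z turn as it rolls (z starts up). 0.18 to 0.39 kg.
- can_base_end (a point): Middle of the can's flat base, on its axis, 70 mm from the can's origin. Rolling: the can coasts after a push, slowing by about 0.1 m/s each second until it stops. While a fingertip rests on its top without slipping, the can travels half as far as the fingertip; fingers are grippy, so a push on the back of the wall tends to jam it.
- can_cap_end (a point): Middle of the cap's end face, on the can's axis, 114 mm from the can's origin.
- mat: Dark, flat, finely ribbed rubber drip mat stuck to the worktop (height 0), left or right of the can: 360 mm along its x axis, 150 mm along its y axis, less than 1 mm thick, so that the can rolls onto it without a step and its axis stays 33 mm above the worktop. Origin: centre of its underside; x points away from the robot within 0.12 rad, z up.
- iron: Steam iron lying flat on its metal rest, on the other side of the can from the mat; fixed, 310 mm along its own x axis (pointing away from the robot within 0.12 rad), 150 mm wide, 142 mm high. Origin: centre of the rest's underside.
- peg_jar: Glass jar with a wooden lid, 84 mm in diameter, 125 mm high, standing loose at one outer side of the work. Origin: centre of its underside.
- softener: White plastic bottle, 68 mm in diameter, 150 mm high, standing loose at the opposite outer side. Origin: centre of its underside.
Things that resemble listed ones, but are neither listed nor needed, are in the scene too. Leave any pink or red look-alike of the can alone.

How it is judged (in metres and radians):
On the way:
1. the can has been rolled over, at least half a turn (its z axis has come to point down) (angle between can's own z axis and vertical above 2.2 rad), for 0.04 s.
At the end, for the whole second after the job is handed in: The can lies on its side on the mat, at rest (slower than 10 mm/s), with all of it over the mat: the middles of both its ends are within 45 mm of the mat's long centre line (its side overhangs the mat's long edges by 3 mm at most) and neither end overhangs the mat's short edges (y of can_base_end in the frame of mat between -0.045 and 0.045 m and y of can_cap_end in the frame of mat between -0.045 and 0.045 m and x of can_base_end in the frame of mat above -0.18 m and x of can_cap_end in the frame of mat below 0.18 m and z of can in the frame of mat between 0.03 and 0.04 m and linear speed of can below 0.01 m/s and angular speed of can below 0.3 rad/s); the robot touches nothing.
It fails at once if the can is lifted or stood up (its middle more than 52 mm above the worktop, or its axis tilted more than 0.3 rad from level) (height (world z) of can above 0.052 m or angle between can's own x axis and vertical below 1.27 rad or angle between can's own x axis and vertical above 1.87 rad).
It fails at once if the can is pinched or pushed with the fingertips down at its lower half instead of on its upper part (fingers touch it with the grasp point lower than 45 mm above the worktop) (contact force between the fingers and can above 0.5 N and height (world z) of the grasp point below 0.045 m).
It fails at once if the jar or the bottle is shifted by more than 20 mm or tipped (distance of any of peg_jar, softener from where it was at the start of the episode above 0.02 m or angle between any of peg_jar, softener's own z axis and vertical above 0.3 rad).
It also fails if it takes over 64 s, if anything falls off the work surface, if the arm or the gripper's body presses on something with over 40 N, if the wrist force passes 120 N, or if a joint passes its speed limit or range.

### The arm

A 6-joint arm with a two-finger parallel gripper is mounted at the origin on the work surface. World frame = base frame: x ahead of the robot, y to its left, z up, the work surface at z = 0. Lengths are in mm, angles in rad, forces in N, time in s.
With the tool pointing down it reaches from about 275 to 1000 mm from the base axis. Payload 8.4 kg.
Tool frame: the origin (TCP) lies on the centre line of the jaws, within the pads' length; the fingertips stand r.tip_reach ahead of it and the grasp point (between the pads) lies 11 mm behind it (r.tip_reach is the distance from the TCP to the fingertips, in mm); z points along the fingers, y is the line along which they close (so a half turn about z gives the same grasp; the last joint's range is limited). The gripper opens to 85 mm and grips with 20 to 120 N. Pads are 22 mm wide; open, the fingers measure 114 mm over their backs; the gripper's body (76 mm by 85 mm) begins 54 mm behind the grasp point. The pads swing forward as they close: fully open they stand 13 mm farther back than shut.
Start: joints at [1.132, 0.353, 1.633, -0, 1.155, -0.002], TCP at [264.4, 566.322, 239.281] pointing down, gripper open.
Joint ranges: [-2.63, 2.63], [-0.92, 2.1], [0.06, 2.66], [-1.3, 4.44], [0, 2.69], [-3.02, 3.02]. Speed limits (rad/s): [2.22, 2.22, 2.79, 3.14, 3.14, 3.14].

### API

Orientations are given as [roll, pitch, yaw] about the fixed x, y, z axes, in that order (R = Rz(yaw) Ry(pitch) Rx(roll)).
In Python, from rig import r gives the robot as it stands.
- The arm moves only by the tool carry_out, never from a script. Its argument "targets" is a list of rows, each an object with "dp": the shift along the tool's x, y, z in mm, a list of three; "yaw": the turn about the tool's z in degrees. A call has 1 to 12 rows; each row is the pose to reach, as a shift and turn from the pose commanded when the call began, along the tool's axes at that moment; what a row does not reach only later rows make up. A row lasts 1/8 s, in which the tool goes at most 62.5 mm and 10.7 degrees, less where a joint would pass 70% of its speed; a pose out of reach is approached as far as the arm can. A call with a gripper value outside its range is refused whole. "fingers" is the opening, from -1 (shut) to 1 (fully open), so that 0 is half open, set as the call begins (left out, the last holds). The fingers move at their own pace and stop on an object; "grip_force" is the grip in N (left out, the last holds). Time passes only in rows, so rows that repeat a pose let the fingers close. It gives the time, the measured TCP pose, the force, the opening and the grip force at its end, in the units of the state.
- r.sense(): the state, without advancing time (a new reading comes with each control period).
- r.grab_frame(name): name is "scene" or "top"; returns the picture (420x560x3 uint8, red, green, blue); there is no depth.
- r.get_calibration(name): a dict with "fx", "fy", "cx", "cy" (pixels), "rvec" (rotation vector, rad) and "tvec" (3), from world to camera coordinates, as OpenCV has them. Camera axes: x right, y down, z forward; pixel columns grow to the right and rows downward; lengths in mm; the calibration is good to about 2 mm. A picture is of the moment at which its call begins. get_calibration takes no time and is no camera call.
- r.sign_off(): hands the job in; it is judged then, once.
The state is a dict: "clock": time; "qpos": joint angles; "qvel": joint speeds; "joint_efforts": joint torques, N m; "eef_pos": TCP position; "tcp_rot": TCP orientation; "contact_force": force on the tool from outside, world axes, zero at the start; "wrist_torque": the same for the moment, N m; "opening": opening from 0.0 (shut) to 1.0 (fully open); "grasp_force": force on a finger pad.
Only numpy, scipy, OpenCV 4.12 (cv2) and the standard library are available. Lean on these libraries where they do the work, as an engineer would, in place of code of your own. Each camera call takes 0.05 s, during which the arm holds its last target. There are 200 camera calls.

## Working session

There is one attempt and no reset: what is moved stays moved. The work goes in short steps, Python scripts to look and compute and a tool call to move; the robot and the scene stay as the last step left them, time stands still between calls to the robot, and variables do not carry over. Pictures are saved under pics/ and viewed, at most 10 in all, crops included, and the job is handed in when it is done.

Besides the shell and the picture viewer there is one more tool, called after "Call:" by a JSON object that holds its "method" and its "body", one argument or row to a line. carry_out: Moves the arm, as the interface text tells. Its arguments: {"type":"object","properties":{"targets":{"type":"array","items":{"type":"object","properties":{"dp":{"type":"array","items":{"type":"number"}},"yaw":{"type":"number"}}}},"fingers":{"type":"number"},"grip_force":{"type":"number"}},"required":["targets"]}

```bash
mkdir -p pics
python3 - <<'E'
from rig import r
import cv2
for n in("scene","top"):
    cv2.imwrite(f"pics/{n}0.png",r.grab_frame(n)[:,:,::-1])
    print(r.get_calibration(n))
print(r.tip_reach,r.sense())
E
```

```text
{'fx': 432.2116030484732, 'fy': 432.2116030484732, 'cx': 288.88403008539746, 'cy': 207.40029987709977, 'rvec': array([ 0.87038111,  2.66745109, -0.88041013]), 'tvec': array([ 372.55152298, -204.05425382, 1519.13392792])}
{'fx': 438.4394388379555, 'fy': 438.4394388379555, 'cx': 290.39409822468554, 'cy': 209.58410044429746, 'rvec': array([ 2.19102723, -2.13629231,  0.06737767]), 'tvec': array([   9.80438939,  454.37653466, 1375.84338249])}
8.0 {'clock': 0.1, 'qpos': array([ 1.13159147e+00,  3.53561107e-01,  1.63408389e+00, -2.45750324e-05,
        1.15521732e+00, -2.40162376e-03]), 'qvel': array([ 0.00196852, -0.00357602, -0.00179745,  0.00100906,  0.00231038,
        0.00041475]), 'joint_efforts': array([ 1.39631691e-03, -6.06352472e+01, -3.42824078e+01,  1.66339605e-04,
        3.81437145e-03,  4.63456456e-05]), 'eef_pos': array([264.22526316, 565.91923031, 238.63754048]), 'tcp_rot': array([-3.14032295e+00,  1.94213574e-05,  2.70479936e+00]), 'contact_force': array([-0.93750137,  0.11107858, -0.43826808]), 'wrist_torque': array([ 0.06530081, -0.01786027,  0.00048057]), 'grasp_force': 0.0, 'opening': 0.9998209976972472}
```

View pics/top0.png

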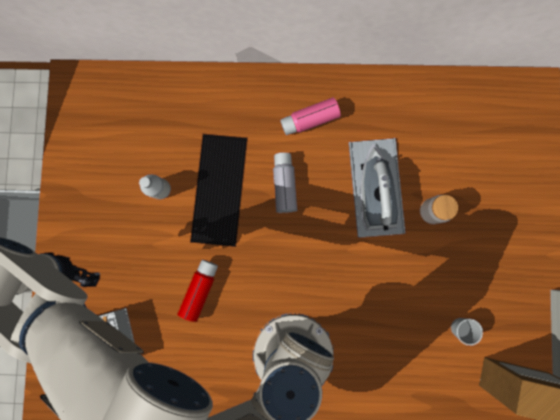

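View pics/scene0.png

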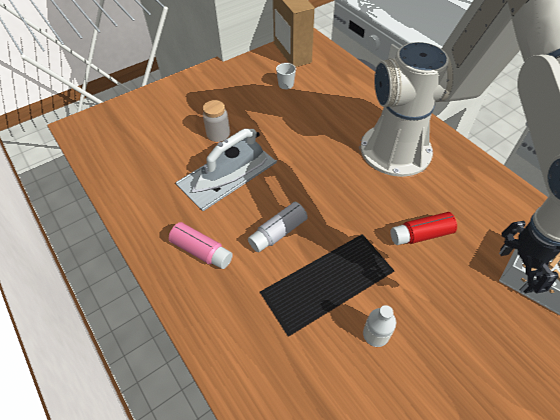

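The top view shows the can (cap end ~(283,153), base ~(287,213)), with the mat to its left with corners ~(203,135), (247,138), (236,245), (191,241). The iron is to its right, and the scene view agrees. I'll refine these on a crop.

```bash
cat > h.py <<'E'
import numpy as np,cv2
from rig import r
def px2w(uv,z,n="top"):
    c=r.get_calibration(n);R=cv2.Rodrigues(c["rvec"])[0];o=-R.T@c["tvec"]
    d=np.c_[(np.array(uv,float)-[c["cx"],c["cy"]])/[c["fx"],c["fy"]],np.ones(len(uv))]@R
    return o+d*((z-o[2])/d[:,2])[:,None]
def w2px(P,n="top"):
    c=r.get_calibration(n);K=np.array([[c["fx"],0,c["cx"]],[0,c["fy"],c["cy"]],[0,0,1]])
    return cv2.projectPoints(np.array(P,float),c["rvec"],c["tvec"],K,None)[0][:,0]
E
python3 - <<'E'
from h import *
im=cv2.imread("pics/top0.png")
m=(im.max(2)<45).astype(np.uint8); m[:,:180]=0;m[:,255:]=0;m[:125]=0;m[255:]=0
m=cv2.morphologyEx(m,cv2.MORPH_OPEN,np.ones((7,7)))
c=max(cv2.findContours(m,0,2)[0],key=cv2.contourArea)
W=px2w(c[:,0],0)[:,:2].astype(np.float32); print(cv2.minAreaRect(W))
print(px2w([(203,135),(247,138),(236,245),(191,241)],0).round())
print(px2w([(283,153),(287,213)],33).round())
print(px2w([(154,185),(440,208)],[100]*1 and 100).round())
cv2.imwrite("pics/crop.png",cv2.resize(im[130:255,185:315],None,fx=4.5,fy=4.5,interpolation=2))
E
```

```text
((515.9742431640625, 257.3481750488281), (147.36395263671875, 354.43145751953125), 85.7668228149414)
[[696. 316.   0.]
 [688. 171.   0.]
 [337. 194.   0.]
 [346. 340.   0.]]
[[634.  49.  33.]
 [442.  31.  33.]]
[[ 512.  436.  100.]
 [ 462. -426.  100.]]
```

View pics/crop.png

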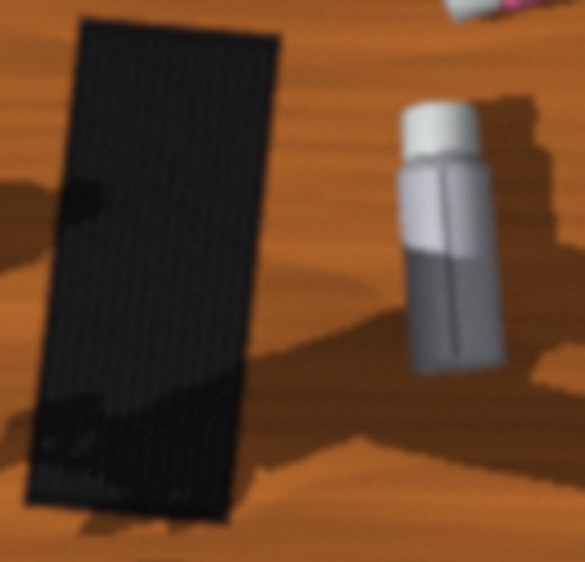

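The crop confirms the can: cap tip at full-image ~(282.8,152.4), base ~(286.8,212.2). Mat centre ≈ (516,256), yaw ≈ -0.07. Can origin ≈ (516,38), yaw ≈ +0.09. It needs to travel ~215 mm. Moving above the can with the fingers shut.

Call:
{"method": "carry_out", "body": {
  "targets": [
    {"dp": [-42, -35, 0], "yaw": -3},
    {"dp": [-84, -70, 0], "yaw": -6},
    {"dp": [-126, -105, 0], "yaw": -10},
    {"dp": [-168, -140, 0], "yaw": -13},
    {"dp": [-210, -176, 0], "yaw": -17},
    {"dp": [-252, -211, 0], "yaw": -20},
    {"dp": [-294, -246, 10], "yaw": -24},
    {"dp": [-336, -282, 20], "yaw": -27},
    {"dp": [-378, -317, 40], "yaw": -30},
    {"dp": [-420, -352, 70], "yaw": -30.4},
    {"dp": [-457, -384, 90], "yaw": -30.4},
    {"dp": [-457, -384, 110], "yaw": -30.4}
  ],
  "fingers": -1,
  "grip_force": 20
}}

```text
clock: 1.6
eef_pos: [517.1, 22.2, 128.4]
tcp_rot: [-3.141, 0.0, -3.051]
contact_force: [-1.3, 0.6, -0.4]
opening: 0.0
grasp_force: 0.0
```

Run:
```python
from h import *
print(r.sense())
for n in("scene","top"): cv2.imwrite(f"pics/{n}1.png",r.grab_frame(n)[:,:,::-1])
a=cv2.imread("pics/top1.png")[110:290,150:370];b=cv2.imread("pics/scene1.png")[140:340,180:400]
cv2.imwrite("pics/j1.png",np.hstack([cv2.resize(a,(400,330)),cv2.resize(b,(400,330))]))
```

```text
{'clock': 1.6, 'qpos': array([ 4.02821954e-02,  3.28192828e-01,  1.95904052e+00, -6.22752864e-04,
        8.54054090e-01, -1.62023578e+00]), 'qvel': array([ 0.04531135,  0.22427915,  0.13872722,  0.01571655, -0.34092641,
        0.03602045]), 'joint_efforts': array([ -2.73928933, -52.55911231, -28.00222099,  -0.36832463,
         0.4597941 ,  -0.60280485]), 'eef_pos': array([517.10497231,  22.18533796, 128.35300305]), 'tcp_rot': array([-3.14110850e+00,  2.81532925e-04, -3.05146190e+00]), 'contact_force': array([-1.34437821,  0.61197128, -0.44963401]), 'wrist_torque': array([ 0.07904304,  0.0448397 , -0.00320337]), 'grasp_force': 0.0, 'opening': 0.0003503463562462287}
```

View pics/j1.png

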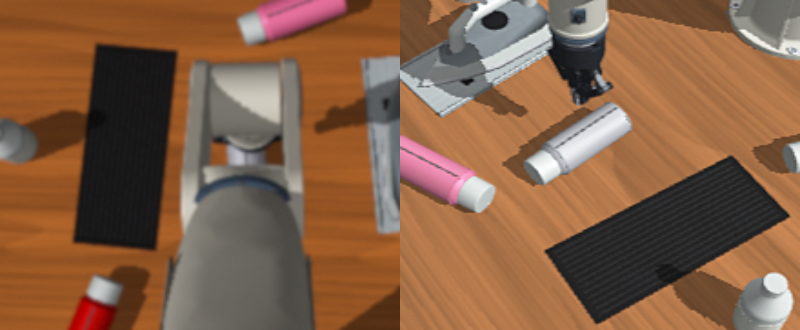

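The can is clear below the fingers, which are shut and slightly behind its top (scene crop). Lowering to feel for contact.

Call:
{"method": "carry_out", "body": {
  "targets": [
    {"dp": [0, 3, 30], "yaw": 0},
    {"dp": [0, 3, 47], "yaw": 0},
    {"dp": [0, 3, 52], "yaw": 0},
    {"dp": [0, 3, 54], "yaw": 0},
    {"dp": [0, 3, 55], "yaw": 0},
    {"dp": [0, 3, 55], "yaw": 0}
  ]
}}

```text
clock: 2.45
eef_pos: [516.1, 28.0, 74.8]
tcp_rot: [-3.142, 0.001, -3.048]
contact_force: [0.4, -0.3, 0.0]
opening: 0.0
grasp_force: 0.0
```

Call:
{"method": "carry_out", "body": {
  "targets": [
    {"dp": [0, 1, 2], "yaw": 0},
    {"dp": [0, 8, 2.5], "yaw": 0},
    {"dp": [0, 24, 2.5], "yaw": 0},
    {"dp": [0, 44, 2.5], "yaw": 0},
    {"dp": [0, 64, 2.5], "yaw": 0},
    {"dp": [0, 74, -5], "yaw": 0},
    {"dp": [0, 74, -25], "yaw": 0}
  ]
}}

```text
clock: 3.32
eef_pos: [508.2, 102.1, 99.3]
tcp_rot: [-3.141, -0.002, -3.047]
contact_force: [-0.1, -0.7, 0.1]
opening: 0.001
grasp_force: 0.0
```

Run:
```python
from h import *
for n in("scene","top"): cv2.imwrite(f"pics/{n}2.png",r.grab_frame(n)[:,:,::-1])
a=cv2.imread("pics/top2.png")[110:290,150:370];b=cv2.imread("pics/scene2.png")[140:340,180:400]
cv2.imwrite("pics/j2.png",np.hstack([cv2.resize(a,(300,245)),cv2.resize(b,(500,455))[:245*0+455]][1:]))
```

```text
(no output)
```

View pics/j2.png

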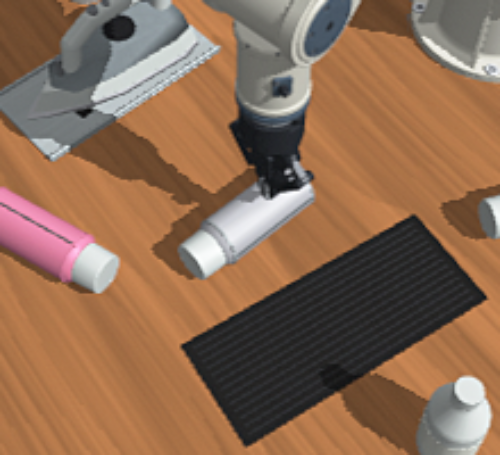

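The stroke rolled the can partway toward the mat. I'll raise the hand and fit the can's pose to its silhouette in the scene view.

Call:
{"method": "carry_out", "body": {
  "targets": [
    {"dp": [0, -40, -40], "yaw": 0},
    {"dp": [0, -80, -80], "yaw": 0},
    {"dp": [0, -120, -120], "yaw": 0},
    {"dp": [0, -120, -120], "yaw": 0}
  ]
}}

```text
clock: 3.92
eef_pos: [522.1, -20.3, 222.1]
tcp_rot: [-3.14, 0.006, -3.051]
contact_force: [0.2, 0.3, -0.2]
opening: -0.001
grasp_force: 0.0
```

```bash
cat > fit.py <<'E'
from h import *
import sys
from scipy.optimize import minimize
def hullmask(x,y,yaw,shape):
    t=np.linspace(0,2*np.pi,24); P=[]
    for s,R in((-70,33),(70,33),(70,27),(114,27)):
        P+=[(x+s*np.cos(yaw)-R*np.cos(a)*np.sin(yaw),y+s*np.sin(yaw)+R*np.cos(a)*np.cos(yaw),33+R*np.sin(a)) for a in t]
    p=w2px(P,"scene"); m=np.zeros(shape,np.uint8)
    for q in(p[:48],p[48:]): cv2.fillConvexPoly(m,np.round(cv2.convexHull(q.astype(np.float32))*16).astype(int),1,shift=4)
    return m
def fit(im,y0s,mask_extra=None):
    hsv=cv2.cvtColor(im,cv2.COLOR_BGR2HSV); seg=((hsv[...,1]<75)&(hsv[...,2]>60)).astype(np.uint8)
    def cost(v):
        m=hullmask(v[0]*1,v[1],v[2]/100,seg.shape); d=cv2.dilate(m,np.ones((9,9)))
        # inside should be can, a thin ring outside should not
        return -(m*seg).sum()/m.sum()+(seg*(d-m)).sum()/(d-m).sum()
    best=None
    for y in y0s:
        o=minimize(cost,[516-.094*(y-38),y,9],method="Nelder-Mead",options=dict(initial_simplex=np.array([[516-.094*(y-38),y,9]]*4)+np.array([[0,0,0],[15,0,0],[0,12,0],[0,0,6]])))
        if best is None or o.fun<best.fun: best=o
    return best
if __name__=="__main__":
    if sys.argv[1]=="0": im=cv2.imread("pics/scene0.png")
    else:
        im=r.grab_frame("scene")[:,:,::-1].copy(); cv2.imwrite(f"pics/scene{sys.argv[1]}.png",im)
    o=fit(im,range(20,320,12)); x,y,yw=o.x; yw/=100; print("can",x.round(1),y.round(1),yw.round(3),"cost",round(o.fun,3))
    M=np.array([516,256]);a=-.07;T=np.array([[np.cos(a),np.sin(a)],[-np.sin(a),np.cos(a)]])
    for n,s in(("base",-70),("cap",114)): print(n,(T@(np.array([x,y])+s*np.array([np.cos(yw),np.sin(yw)])-M)).round(1))
    s=r.sense();print(s["clock"],s["eef_pos"].round(1),s["tcp_rot"].round(3))
    m=hullmask(x,y,yw,im.shape[:2]);v=im.copy();cv2.drawContours(v,cv2.findContours(m,0,2)[0],-1,(0,255,0),1)
    cv2.imwrite(f"pics/fit{sys.argv[1]}.png",cv2.resize(v[140:340,180:420],None,fx=2.2,fy=2.2))
E
python3 fit.py 0; python3 fit.py 3
```

```text
can 815.5 114.7 -0.438 cost 0.0
base [243.3 -94.8]
cap [ 415. -161.]
3.925 [522.1 -20.3 222.1] [-3.14   0.006 -3.051]
can 527.7 8.0 0.13 cost 0.0
base [ -39.6 -260.5]
cap [ 140.7 -223.9]
3.975 [520.8 -19.  220.2] [-3.141e+00  3.000e-03 -3.050e+00]fit.py:16: RuntimeWarning: overflow encountered in scalar negative
  return -(m*seg).sum()/m.sum()+(seg*(d-m)).sum()/(d-m).sum()
fit.py:16: RuntimeWarning: overflow encountered in scalar negative
  return -(m*seg).sum()/m.sum()+(seg*(d-m)).sum()/(d-m).sum()
```

View pics/fit3.png

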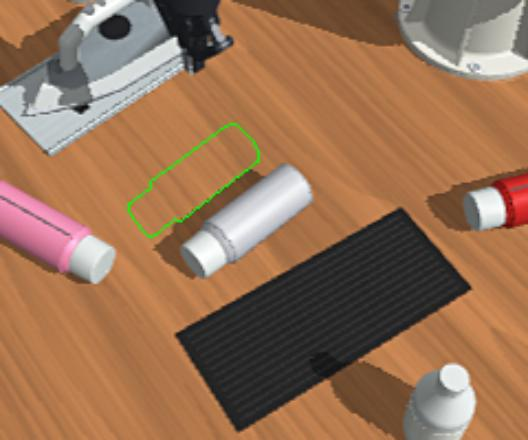

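The fit picture shows the can clearly (cap (205,255), base (295,185) in the crop), but the outline is wrong because of an unsigned overflow in my cost. Fixing that.

```bash
sed -i 's/-(m\*seg).sum()\/m.sum()/-float((m*seg).sum())\/m.sum()/; s/(seg\*(d-m)).sum()\//float((seg*(d-m)).sum())\//' fit.py; python3 fit.py 0; python3 fit.py 3
```

```text
can 507.1 103.8 0.108 cost -0.962
base [ -67.1 -164.8]
cap [ 114.  -132.2]
4.025 [519.8 -18.2 218.9] [ 3.141 -0.    -3.049]Traceback (most recent call last):
  File "fit.py", line 26, in <module>
    o=fit(im,range(20,320,12)); x,y,yw=o.x; yw/=100; print("can",x.round(1),y.round(1),yw.round(3),"cost",round(o.fun,3))
  File "fit.py", line 19, in fit
    o=minimize(cost,[516-.094*(y-38),y,9],method="Nelder-Mead",options=dict(initial_simplex=np.array([[516-.094*(y-38),y,9]]*4)+np.array([[0,0,0],[15,0,0],[0,12,0],[0,0,6]])))
    res = _minimize_neldermead(fun, x0, args, callback, bounds=bounds,
                               **options)
    fsim[j] = func(sim[j])
              ~~~~^^^^^^^^
    fx = function(np.copy(x), *(wrapper_args + args))
  File "fit.py", line 14, in cost
    m=hullmask(v[0]*1,v[1],v[2]/100,seg.shape); d=cv2.dilate(m,np.ones((9,9)))
  File "fit.py", line 8, in hullmask
    p=w2px(P,"scene"); m=np.zeros(shape,np.uint8)
  File "h.py", line 8, in w2px
    c=r.get_calibration(n);K=np.array([[c["fx"],0,c["cx"]],[0,c["fy"],c["cy"]],[0,0,1]])
ValueError: time passes only in moves, steps and waits
```

View pics/fit3.png

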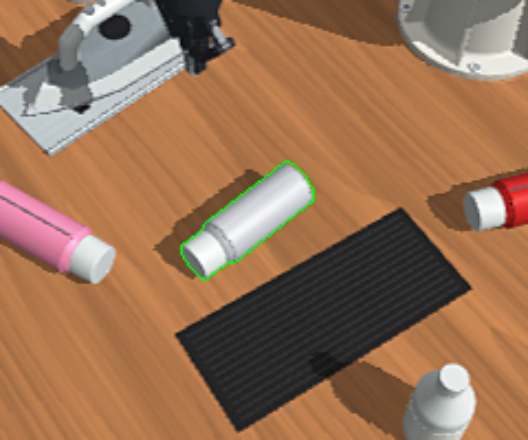

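The fit now matches the can: origin (507,104), yaw 0.108, with about 150 mm to go. I'll push again slightly base-side of the centre to reduce the yaw.

Call:
{"method": "carry_out", "body": {
  "targets": [
    {"dp": [8, 50, 30], "yaw": 0},
    {"dp": [16, 100, 75], "yaw": 0},
    {"dp": [16, 113, 120], "yaw": 0},
    {"dp": [16, 113, 141], "yaw": 0},
    {"dp": [16, 113, 145], "yaw": 0},
    {"dp": [16, 114, 147], "yaw": 0},
    {"dp": [16, 121, 147.5], "yaw": 0},
    {"dp": [16, 137, 147.5], "yaw": 0},
    {"dp": [16, 157, 147.5], "yaw": 0},
    {"dp": [16, 177, 147.5], "yaw": 0},
    {"dp": [16, 187, 140], "yaw": 0},
    {"dp": [16, 187, 120], "yaw": 0}
  ]
}}

```text
clock: 5.52
eef_pos: [485.0, 167.5, 98.2]
tcp_rot: [-3.141, -0.004, -3.046]
contact_force: [0.4, -0.4, 0.6]
opening: 0.004
grasp_force: 0.0
```

Call:
{"method": "carry_out", "body": {
  "targets": [
    {"dp": [0, -40, -40], "yaw": 0},
    {"dp": [0, -80, -80], "yaw": 0},
    {"dp": [0, -120, -120], "yaw": 0},
    {"dp": [0, -120, -120], "yaw": 0},
    {"dp": [0, -120, -120], "yaw": 0},
    {"dp": [0, -120, -120], "yaw": 0}
  ]
}}

```text
clock: 6.28
eef_pos: [496.8, 48.2, 217.8]
tcp_rot: [3.141, -0.003, -3.047]
contact_force: [-0.5, 0.7, -0.4]
opening: 0.001
grasp_force: 0.0
```

```bash
sed -i 's/^def px2w/import functools\n@functools.cache\ndef cal(n): return r.get_calibration(n)\ndef px2w/; s/c=r.get_calibration(n)/c=cal(n)/' h.py; python3 fit.py 4
```

```text
can 503.6 162.6 0.098 cost -0.964
base [ -74.9 -105.7]
cap [106.5 -74.9]
6.325 [497.   48.2 217.9] [ 3.141e+00 -3.000e-03 -3.047e+00]
```

View pics/fit4.png

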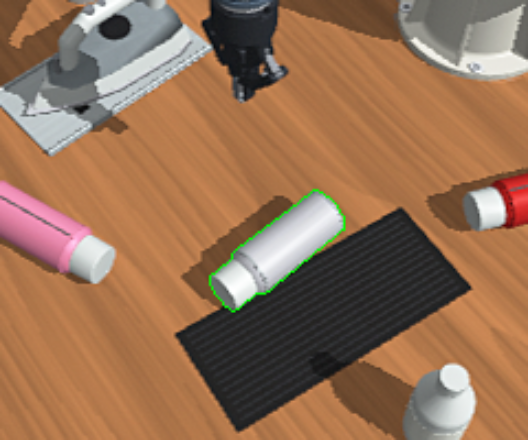

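The can is now at (504,163), touching the mat's near edge, with the fit outline matching. About 90 mm remain. Next stroke goes 30 mm base-side.

Call:
{"method": "carry_out", "body": {
  "targets": [
    {"dp": [7, 50, 30], "yaw": 0},
    {"dp": [14, 95, 75], "yaw": 0},
    {"dp": [14, 104, 120], "yaw": 0},
    {"dp": [14, 104, 141], "yaw": 0},
    {"dp": [14, 104, 145], "yaw": 0},
    {"dp": [14, 105, 147], "yaw": 0},
    {"dp": [14, 112, 147.5], "yaw": 0},
    {"dp": [14, 128, 147.5], "yaw": 0},
    {"dp": [14, 148, 147.5], "yaw": 0},
    {"dp": [14, 168, 147.5], "yaw": 0},
    {"dp": [14, 178, 140], "yaw": 0},
    {"dp": [14, 178, 120], "yaw": 0}
  ]
}}

```text
clock: 7.82
eef_pos: [466.3, 223.9, 98.7]
tcp_rot: [-3.141, -0.002, -3.046]
contact_force: [0.3, -0.1, 0.4]
opening: -0.0
grasp_force: 0.0
```

Call:
{"method": "carry_out", "body": {
  "targets": [
    {"dp": [0, -40, -40], "yaw": 0},
    {"dp": [0, -80, -80], "yaw": 0},
    {"dp": [0, -120, -120], "yaw": 0},
    {"dp": [0, -120, -120], "yaw": 0},
    {"dp": [0, -120, -120], "yaw": 0},
    {"dp": [0, -120, -120], "yaw": 0}
  ]
}}

```text
clock: 8.57
eef_pos: [477.6, 104.5, 218.1]
tcp_rot: [-3.141, -0.002, -3.047]
contact_force: [-1.2, 1.0, -0.8]
opening: -0.003
grasp_force: 0.0
```

```bash
python3 fit.py 5
```

```text
can 497.5 221.0 0.097 cost -0.97
base [-85.1 -47.8]
cap [ 96.4 -17.2]
8.625 [477.7 104.5 218.1] [-3.141e+00 -2.000e-03 -3.047e+00]
```

About 33 mm is left. Slower stroke, at the centre.

Call:
{"method": "carry_out", "body": {
  "targets": [
    {"dp": [-15, 50, 30], "yaw": 0},
    {"dp": [-30, 97, 75], "yaw": 0},
    {"dp": [-30, 105, 120], "yaw": 0},
    {"dp": [-30, 105, 141], "yaw": 0},
    {"dp": [-30, 105, 145], "yaw": 0},
    {"dp": [-30, 106, 147], "yaw": 0},
    {"dp": [-30, 112, 147.5], "yaw": 0},
    {"dp": [-30, 122, 147.5], "yaw": 0},
    {"dp": [-30, 132, 147.5], "yaw": 0},
    {"dp": [-30, 142, 147.5], "yaw": 0},
    {"dp": [-30, 152, 147.5], "yaw": 0},
    {"dp": [-30, 162, 147.5], "yaw": 0}
  ]
}}

```text
clock: 10.12
eef_pos: [492.3, 268.9, 71.3]
tcp_rot: [-3.141, -0.001, -3.047]
contact_force: [0.5, -0.4, -0.2]
opening: -0.001
grasp_force: 0.0
```

Call:
{"method": "carry_out", "body": {
  "targets": [
    {"dp": [0, 8, -10], "yaw": 0},
    {"dp": [0, 0, -50], "yaw": 0},
    {"dp": [0, -50, -90], "yaw": 0},
    {"dp": [0, -100, -140], "yaw": 0},
    {"dp": [0, -120, -148], "yaw": 0},
    {"dp": [0, -120, -148], "yaw": 0},
    {"dp": [0, -120, -148], "yaw": 0}
  ]
}}

```text
clock: 11.0
eef_pos: [504.1, 149.0, 219.3]
tcp_rot: [3.141, -0.001, -3.048]
contact_force: [-0.6, 0.0, -0.1]
opening: -0.003
grasp_force: 0.0
```

```bash
python3 fit.py 6; python3 fit.py 7 | head -1
```

```text
can 493.1 254.7 0.094 cost -0.971
base [-91.9 -14.3]
cap [89.7 15.7]
11.05 [504.  149.2 219. ] [ 3.142e+00 -1.000e-03 -3.047e+00]
can 493.0 254.7 0.092 cost -0.97
```

View pics/fit6.png

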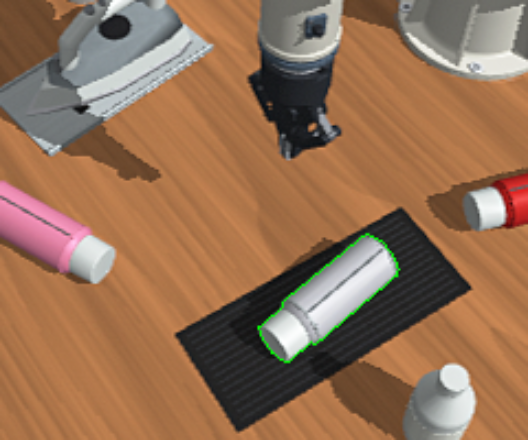

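The can lies centred on the mat (crop ~(330,297)), at rest, with its ends at -14 and +16 mm from the centre line. The hand is clear of it.

```bash
python3 -c "
from rig import r
print(r.sign_off())"
```

```text
the job is handed in; nothing more can be done
None
```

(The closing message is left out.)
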